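# Gauge two jig bushes and reject the undersize one

### The job

Both jig blocks look alike, but the bronze-bushed bore of one is undersize further down. Take the plug gauge from its stand and gently try it in both blocks, letting it bear lightly for a moment where it stops but never forcing it; finish with the gauge left standing, collar fully home, in the block where it passes, which stays where it stands. Then set the other block down flat in the grey tray, let go, and leave the other instruments alone.

Things in the scene. Friction and masses are not known exactly. Their poses are not given: they have to be found in the camera images.
- plate: fixed grey granite plate, 480 x 1060 mm, top at z = 0.030 m, all stands on it. Origin: centre of its underside. Bear on a stopped gauge with about 4 to 10 N; the gauge must not press a block onto the plate with over 40 N (block's weight, 3 to 5.5 N, included). A fixed green instrument box, 110 x 190 x 85 mm, stands on its far right corner (about x 0.74, y -0.41)
- block_1: loose aluminium jig block 64 (x) x 50 (y) x 40 (z) mm, 0.28 to 0.49 kg, bronze-bushed vertical bore in the middle of its top. Origin: centre of its underside. Can be gripped across its 50 mm (y). Either block may be the undersize one: there a 16 mm pin stops 20 mm down (collar 12 mm proud); in the good one it goes in 32 mm, until the collar sits on the top
- block_2: the second jig block, outwardly the same as block_1, same axes and sizes
- block_1_bore (a point): centre of the bore's 17 mm mouth, on the top face of block_1 (40 mm above its underside); axes as the block's, z up out of the bore
- block_2_bore (a point): the same point on block_2
- gauge: loose steel plug gauge, 100 mm long, 0.15 kg, upright, pin down in its stand: pin 16 mm diameter x 32 mm with a 1.5 mm chamfer at the tip, above it a collar 25 mm diameter x 6 mm, then a square grip 18 x 18 x 62 mm. Try it in both blocks, in either order. Origin: centre of the pin's tip; z up along the pin to the grip; x and y across the flats of the grip
- gauge_collar (a point): centre of the collar's lower face, on the gauge's axis, 32 mm above the pin's tip; it seats on the block's top
- gauge_grip (a point): middle of the square grip, 72 mm above the pin's tip (grip spans 38 to 100 mm above the tip), axes as the gauge's
- stand: fixed wooden stand for the gauge, 60 x 60 x 36 mm, with an 18 mm through hole in its middle; the gauge's collar rests on its top. Origin: centre of its underside
- tray: fixed open grey plastic reject tray, 150 x 150 mm outside, 142 mm inside, wall 22 mm high and 4 mm thick, floor 4 mm thick. Origin: centre of its underside, x and y along the sides
- caliper: silver digital caliper lying on the plate beyond the blocks, 200 mm long along its y, 12 mm high; bystander. Origin: under the middle of its beam
- micrometer: chrome micrometer lying flat, about 120 mm long, 17 mm high; bystander. Origin: under the middle of its bow
- punch: steel die punch standing upright, 28 mm foot, 60 mm high; bystander. Origin: centre of its foot
Things that resemble listed ones, but are neither listed nor needed, are in the scene too. Several things have the shape of the gauge; the one meant has the colours described above.

How it is judged:
On the way, in this order (a step that is already met when the one before it is completed fails the run):
1. the gauge, in one bore, has come to a stop partway and bears lightly there (((z of gauge_collar in the frame of block_1_bore between 0.007 and 0.016 m and horizontal distance between gauge_collar and block_1_bore below 0.004 m and contact force between block_1 and plate above 6 N and linear speed of gauge below 0.005 m/s) or (z of gauge_collar in the frame of block_2_bore between 0.007 and 0.016 m and horizontal distance between gauge_collar and block_2_bore below 0.004 m and contact force between block_2 and plate above 6 N and linear speed of gauge below 0.005 m/s))), for 0.2 s.
2. the gauge is fully home, collar down on the top, in the bore of the good block (((z of gauge_collar in the frame of block_1_bore between -0.004 and 0.003 m and horizontal distance between gauge_collar and block_1_bore below 0.004 m and angle between the z axis of gauge and the z axis of block_1, either way round below 0.1 rad and angle between gauge's own z axis and vertical below 0.1 rad) or (z of gauge_collar in the frame of block_2_bore between -0.004 and 0.003 m and horizontal distance between gauge_collar and block_2_bore below 0.004 m and angle between the z axis of gauge and the z axis of block_2, either way round below 0.1 rad and angle between gauge's own z axis and vertical below 0.1 rad))), for 0.3 s.
3. the other block lies flat in the tray ((((z of gauge_collar in the frame of block_1_bore between -0.004 and 0.003 m and horizontal distance between gauge_collar and block_1_bore below 0.004 m and angle between the z axis of gauge and the z axis of block_1, either way round below 0.1 rad and angle between gauge's own z axis and vertical below 0.1 rad) and (x of block_2 in the frame of tray between -0.05 and 0.05 m and y of block_2 in the frame of tray between -0.05 and 0.05 m and z of block_2 in the frame of tray below 0.008 m and angle between block_2's own z axis and vertical below 0.1 rad)) or ((z of gauge_collar in the frame of block_2_bore between -0.004 and 0.003 m and horizontal distance between gauge_collar and block_2_bore below 0.004 m and angle between the z axis of gauge and the z axis of block_2, either way round below 0.1 rad and angle between gauge's own z axis and vertical below 0.1 rad) and (x of block_1 in the frame of tray between -0.05 and 0.05 m and y of block_1 in the frame of tray between -0.05 and 0.05 m and z of block_1 in the frame of tray below 0.008 m and angle between block_1's own z axis and vertical below 0.1 rad)))), for 0.2 s.
At the end, for the whole second after the job is handed in: Gauge upright in one bore, collar within 3 mm of the block's top and 4 mm of the bore's axis, that block within 30 mm of its start; the other block flat (0.1 rad) on the tray's floor, centre within 50 mm of the tray's middle along each side; all at rest ((((z of gauge_collar in the frame of block_1_bore between -0.004 and 0.003 m and horizontal distance between gauge_collar and block_1_bore below 0.004 m and angle between the z axis of gauge and the z axis of block_1, either way round below 0.1 rad and angle between gauge's own z axis and vertical below 0.1 rad) and (x of block_2 in the frame of tray between -0.05 and 0.05 m and y of block_2 in the frame of tray between -0.05 and 0.05 m and z of block_2 in the frame of tray below 0.008 m and angle between block_2's own z axis and vertical below 0.1 rad) and distance of block_1 from where it was at the start of the episode below 0.03 m and linear speed of each of gauge, block_2 below 0.02 m/s) or ((z of gauge_collar in the frame of block_2_bore between -0.004 and 0.003 m and horizontal distance between gauge_collar and block_2_bore below 0.004 m and angle between the z axis of gauge and the z axis of block_2, either way round below 0.1 rad and angle between gauge's own z axis and vertical below 0.1 rad) and (x of block_1 in the frame of tray between -0.05 and 0.05 m and y of block_1 in the frame of tray between -0.05 and 0.05 m and z of block_1 in the frame of tray below 0.008 m and angle between block_1's own z axis and vertical below 0.1 rad) and distance of block_2 from where it was at the start of the episode below 0.03 m and linear speed of each of gauge, block_1 below 0.02 m/s))); the robot touches nothing.
It fails at once if the gauge presses a block onto the plate with more than 40 N ((contact force between block_1 and plate above 40 N and horizontal distance between gauge and block_1_bore below 0.015 m and z of gauge_collar in the frame of block_1_bore between 0.002 and 0.034 m) or (contact force between block_2 and plate above 40 N and horizontal distance between gauge and block_2_bore below 0.015 m and z of gauge_collar in the frame of block_2_bore between 0.002 and 0.034 m)).
It fails at once if a bystander is shifted by more than 20 mm (distance of any of caliper, micrometer, punch from where it was at the start of the episode above 0.02 m).
It fails at once if the gauge is dropped or laid over (angle between gauge's own z axis and vertical above 0.7 rad).
It fails at once if a block is tipped over (angle between any of block_1, block_2's own z axis and vertical above 0.6 rad).
It also fails if it takes over 72 s, if anything falls off the work surface, if the arm or the gripper's body presses on something with over 40 N, if the wrist force passes 120 N, or if a joint passes its speed limit or range.

### The arm

A 7-joint arm with a two-finger parallel gripper is mounted at the origin on the work surface. World frame = base frame: x ahead of the robot, y to its left, z up, the work surface at z = 0. Lengths are in m, angles in rad, forces in N, time in s.
With the tool pointing down it reaches from about 0.425 to 0.925 m from the base axis. Payload 6.8 kg.
Tool frame: the origin (TCP) lies on the centre line of the jaws, within the pads' length; the fingertips stand ahead of it and the grasp point (between the pads) lies 11 mm behind it (r.tcp_to_tips is the z of the fingertips in the tool frame, in m); z points along the fingers, y is the line along which they close (so a half turn about z gives the same grasp; the last joint's range is limited). The gripper opens to 85 mm and grips with 20 to 120 N. Pads are 22 mm wide; open, the fingers measure 114 mm over their backs; the gripper's body (76 mm by 85 mm) begins 54 mm behind the grasp point. The pads swing forward as they close: fully open they stand 13 mm farther back than shut.
Start: joints at [-0.108, 0.477, 0.022, 1.555, -0.011, 1.109, -0.083], TCP at [0.675, 0, 0.239] pointing down, gripper open.
Joint ranges: [-2.96, 2.96], [-0.34, 2.1], [-1.41, 1.46], [0.24, 2.44], [-1.37, 4.51], [0.17, 1.92], [-2.96, 2.96]. Speed limits (rad/s): [2.39, 2.39, 3.14, 3.14, 3.14, 3.14, 3.14].

### API

Orientations are given as a rotation vector (axis times angle).
In Python, from bench import r, optics gives the robot as it stands.
- The arm moves only by the shell command python3 -m creep 'ROWS' [FORCE]. ROWS is a JSON object whose one key "rows" holds a list of rows, each a list of 7 numbers: the shift along the tool's x, y, z in units of 25 mm (1.0 is 25 mm), then the turn, a rotation vector about the tool's x, y, z in units of 8 degrees (1.0 is 8 degrees), then the finger opening in mm, from 0 to 85.4. A call has 1 to 10 rows; each row is the pose to reach, as a shift and turn from the pose commanded when the call began, along the tool's axes at that moment; what a row does not reach only later rows make up. A row lasts 1/8 s, in which the tool goes at most 62.5 mm and 10.7 degrees, less where a joint would pass 70% of its speed; a pose out of reach is approached as far as the arm can. A call with a gripper value outside its range is refused whole. The fingers move at their own pace and stop on an object; FORCE is the grip in N (left out, the last holds). Time passes only in rows, so rows that repeat a pose let the fingers close. It gives the time, the measured TCP pose, the force, the opening and the grip force at its end, in the units of the state.
- r.get_obs(): the state, without advancing time (a new reading comes with each control period).
- optics.grab_frame(name): name is "scene" or "side" or "wrist"; returns a dict with "color" (420x560x3 uint8, blue, green, red), "K" (3x3 intrinsics, pixels), "R" (3x3) and "t" (3): a world point X has camera coordinates R X + t. Camera axes: x right, y down, z forward; pixel columns grow to the right and rows downward; lengths in m; the calibration is good to about 2 mm. A picture is of the moment at which its call begins. There is no depth.
- r.hand_in(): hands the job in; it is judged then, once.
The state is a dict: "clock": time; "joints": joint angles; "qvel": joint speeds; "tau": joint torques, N m; "tcp_pos": TCP position; "orientation": TCP orientation; "contact_force": force on the tool from outside, world axes, zero at the start; "moment": the same for the moment, N m; "grip_width": finger opening in m; "gripper_force": force on a finger pad.
Only numpy, scipy, OpenCV 4.12 (cv2) and the standard library are available. Lean on these libraries where they do the work, as an engineer would, in place of code of your own. Each camera call takes 0.05 s, during which the arm holds its last target. There are 200 camera calls.

## Working session

There is one attempt and no reset: what is moved stays moved. The work goes in short steps, Python scripts to look and compute and a shell command to move; the robot and the scene stay as the last step left them, time stands still between calls to the robot, and variables do not carry over. Pictures are saved under pics/ and viewed, at most 10 in all, crops included, and the job is handed in when it is done.

```bash
mkdir -p pics; ls
python3 - <<'E'
from bench import r,optics
import cv2,numpy as np
print(r.get_obs(), r.tcp_to_tips)
for n in("scene","side","wrist"):
    f=optics.grab_frame(n); cv2.imwrite(f"pics/{n}0.png",f["color"]); np.savez(f"{n}0.npz",**{k:f[k] for k in("K","R","t","color")})
    print(n,-f["R"].T@f["t"],f["K"][0],f["R"][2])
E
```

```text
pics
{'clock': 0.0, 'joints': array([-0.10807908,  0.47776589,  0.02233273,  1.55646716, -0.01148134,
        1.10926324, -0.08312896]), 'qvel': array([ 0.00197858, -0.00074932,  0.00174398,  0.00041107,  0.00041451,
        0.00131041,  0.00110752]), 'tau': array([-5.45967814e-04, -5.96443820e+01,  1.60769675e+00, -2.81194621e+01,
        1.24063640e-02,  9.39900521e-03,  2.20753498e-05]), 'tcp_pos': array([ 6.74426957e-01, -2.86665141e-05,  2.38341862e-01]), 'orientation': array([-2.22064375e+00, -2.22061291e+00,  2.12507810e-03]), 'contact_force': array([ 0.48422181,  0.1293387 , -0.33236519]), 'moment': array([-0.0177909 , -0.01730866,  0.0078835 ]), 'gripper_force': 0.0, 'grip_width': 0.0855686441032934} 0.008
scene [ 1.18415883 -0.42928942  0.76320151] [491.36490632   0.         278.77932878] [-0.67797292  0.39914513 -0.61728104]
side [0.26235986 0.62022783 0.89337679] [380.4130552    0.         286.30878952] [ 0.21052601 -0.60561118 -0.76740725]
wrist [0.67637723 0.07248448 0.37331693] [316.26070182   0.         282.25552214] [-0.00099008 -0.28370046 -0.95891244]
```

View pics/scene0.png

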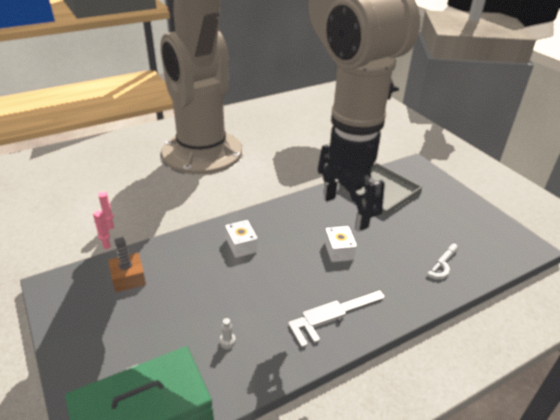

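View pics/side0.png

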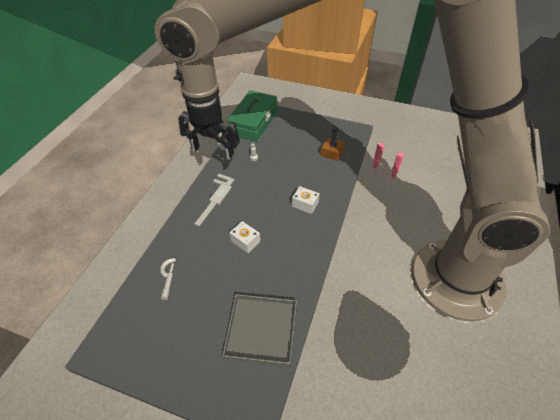

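Scene: the stand with the dark gauge is near (125,265), the blocks at (241,237) and (341,242), the tray behind the gripper near (390,185), and the pink lookalikes at (104,220). Side: stand (333,145), blocks (306,198) and (245,236), tray (261,327). I'll enlarge the parts that matter.

Run:
```python
import cv2,numpy as np
S=cv2.imread("pics/scene0.png");D=cv2.imread("pics/side0.png")
def c(im,x,y,w=50,h=56,k=5):
    # 250 x 280 tiles
    t=cv2.resize(im[y:y+h,x:x+w],None,fx=k,fy=k,interpolation=cv2.INTER_CUBIC)
    for i in range(0,w,10): cv2.putText(t,str(x+i),(i*k,8),0,.3,(0,255,255)); cv2.line(t,(i*k,8),(i*k,14),(0,255,255))
    for i in range(0,h,10): cv2.putText(t,str(y+i),(0,i*k+4),0,.3,(0,255,0)); cv2.line(t,(20,i*k),(26,i*k),(0,255,0))
    return t
a=np.hstack([c(S,100,234),c(S,218,212),c(S,318,214)]);b=np.hstack([c(D,310,117),c(D,282,172),c(D,222,210)])
cv2.imwrite("pics/crop1.png",np.vstack([a,b]))
```

```text
(no output)
```

View pics/crop1.png

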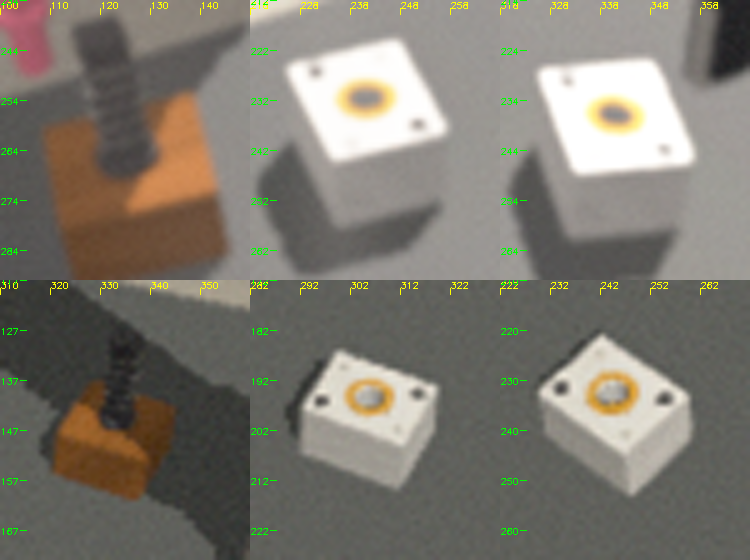

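Scene/side pixels as read: block A bore (241.2,231.6)/(305.8,195.4), block B bore (340.8,236.8)/(244.4,232.6); the stand's top corners and the dark gauge's top are readable too.

```bash
cat > h.py <<'E'
import numpy as np
class C:
    def __init__(s,f): s.K,s.R,s.t=[np.array(f[k]) for k in "KRt"]; s.o=-s.R.T@s.t
    def ray(s,p): return s.R.T@np.linalg.solve(s.K,[p[0],p[1],1.])
    def plane(s,p,z): d=s.ray(p); return s.o+d*(z-s.o[2])/d[2]
    def proj(s,X): q=s.K@(s.R@np.asarray(X,float)+s.t); return q[:2]/q[2]
def load(n): return C(np.load(n+".npz"))
def rep(name,P,yawonly=False):
    P=np.array(P)[:,:2]; e=np.roll(P,-1,0)-P
    a=np.degrees(np.arctan2(e[:,1],e[:,0]))
    print(name,"ctr",P.mean(0).round(4),"len",np.linalg.norm(e,axis=1).round(4),"ang",a.round(1))
E
python3 - <<'E'
from h import *
S,D=load("scene0"),load("side0")
for n,c,p,b in [("A sc",S,[(225.6,225.6),(248.4,219.6),(257.6,238),(235,244.4)],(241.2,231.6)),("A si",D,[(299.8,186),(319.6,193.2),(312.4,205.4),(292.4,198.4)],(305.8,195.4)),
 ("B sc",S,[(325.6,228),(349.2,225.8),(356.8,246),(333.2,248.8)],(340.8,236.8)),("B si",D,[(242.4,220.8),(260,233.2),(247.8,243.4),(229.8,231.4)],(244.4,232.6))]:
    rep(n,[c.plane(q,.07) for q in p]); print("  bore",c.plane(b,.07).round(4))
rep("st sc",[S.plane(q,.066) for q in [(108.6,259.4),(139,252.6),(143.6,272.6),(114,279.6)]])
rep("st si",[D.plane(q,.066) for q in [(321,148),(329,137),(345,142.6),(340,152)]])
print("gtop",S.plane((119,238),.134),D.plane((335,128),.134))
rep("tray",[D.plane(q,.052) for q in [(233,293),(297,296),(290,361),(225,357)]])
E
```

```text
A sc ctr [ 0.4519 -0.0895] len [0.0535 0.0652 0.0512 0.0653] ang [ 85.   -9.2 -94.7 172.9]
  bore [ 0.4513 -0.0902  0.07  ]
A si ctr [ 0.4491 -0.091 ] len [0.0638 0.0519 0.0623 0.0537] ang [172.4  82.8  -5.9 -95.5]
  bore [ 0.45   -0.0917  0.07  ]
B sc ctr [0.5669 0.0914] len [0.0536 0.0663 0.0515 0.0676] ang [  70.2  -22.  -108.3  159.8]
  bore [0.5663 0.0909 0.07  ]
B si ctr [0.5648 0.0873] len [0.0653 0.0448 0.0639 0.0476] ang [ 159.2   66.4  -18.3 -111.7]
  bore [0.5655 0.0894 0.07  ]
st sc ctr [ 0.4343 -0.3352] len [0.0601 0.0606 0.0562 0.0607] ang [ 81.4  -8.5 -98.6 175.2]
st si ctr [ 0.4303 -0.338 ] len [0.063  0.0583 0.0506 0.0632] ang [-99.4 169.8  85.    1.3]
gtop [ 0.42693149 -0.3358085   0.134     ] [ 0.43303172 -0.33836623  0.134     ]
tray ctr [0.4322 0.3059] len [0.1554 0.154  0.1413 0.1525] ang [-163.8  102.5   15.7  -72.2]
```

```bash
python3 -m creep '{"rows":[[-3,-2,0,0,0,1.2,85],[-6,-4,0,0,0,2.4,85],[-9,-6.4,0,0,0,3.7,85],[-11.5,-8.4,0,0,0,5,85],[-13,-9.4,0,0,0,6.3,85],[-13.5,-9.7,0,0,0,7.6,85],[-13.5,-9.7,0,0,0,8.8,85],[-13.5,-9.7,0,0,0,10,85],[-13.5,-9.7,0,0,0,11.2,85],[-13.5,-9.7,0,0,0,12,85]]}' 40
python3 - <<'E'
from bench import r,optics
import cv2,numpy as np
f=optics.grab_frame("wrist"); np.savez("w1.npz",**{k:f[k] for k in("K","R","t","color")})
im=f["color"]; 
from h import *
c=C(f); p=c.proj([.432,-.337,.1]).astype(int); print(p,r.get_obs()["tcp_pos"],c.o)
x,y=max(0,p[0]-120),max(0,min(p[1]-110,200)); print(x,y)
cv2.imwrite("pics/w1.png",cv2.resize(im[y:y+220,x:x+240],None,fx=2.5,fy=2.5,interpolation=cv2.INTER_CUBIC))
E
```

```text
clock: 1.4
tcp_pos: [0.4323, -0.3374, 0.2391]
orientation: [-3.137, 0.172, 0.001]
contact_force: [-0.3, -0.1, -0.7]
grip_width: 0.0849
gripper_force: 0.0
[282 200] [ 0.43232917 -0.33737732  0.23906023] [ 0.50584222 -0.34516595  0.37396284]
162 90
```

View pics/w1.png

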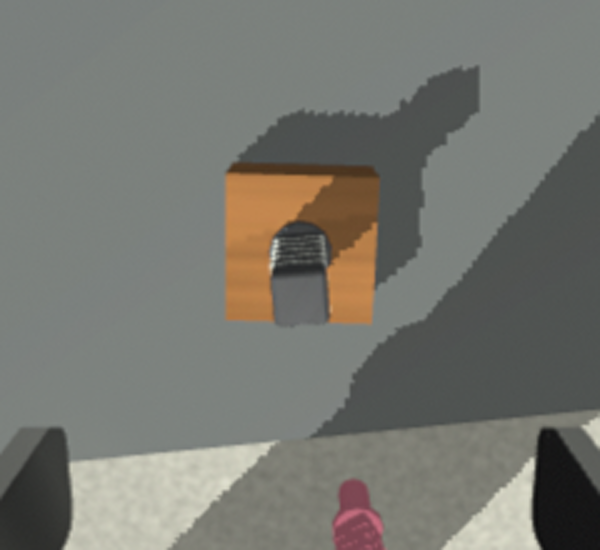

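The gauge stands in the stand: its top face is centred at crop (301,301) → image (282.4,210.4), and its flats are about parallel to the image axes. The stand's corners are at crop (226,172), (380,177), (373,323) and (227,322).

Run:
```python
from h import *
c=load("w1")
u=lambda p:(162+p[0]/2.5,90+p[1]/2.5)
rep("stand",[c.plane(u(p),.066) for p in [(226,173),(380,178),(373,324),(227,322)]])
print(c.plane(u((301,301)),.134))
rep("top",[c.plane(u(p),.134) for p in [(272,276),(328,278),(330,324),(276,326)]])
```

```text
stand ctr [ 0.4331 -0.3372] len [0.0599 0.0599 0.06   0.061 ] ang [-98.1 172.6  82.9  -7.4]
[ 0.43303655 -0.33702667  0.134     ]
top ctr [ 0.4329 -0.3372] len [0.0176 0.0153 0.0173 0.0166] ang [-98.4 176.7  86.   -2.5]
```

```bash
python3 -m creep '{"rows":[[0,0,1.5,0,0,0,85],[0,0,3,0,0,0,85],[0,0,4.5,0,0,0,85],[0.03,0,5.3,0,0,0,85],[0.03,0,5.7,0,0,0,85],[0.03,0,5.7,0,0,0,60],[0.03,0,5.7,0,0,0,35],[0.03,0,5.7,0,0,0,12],[0.03,0,5.7,0,0,0,12],[0.03,0,5.7,0,0,0,12]]}' 50
python3 -m creep '{"rows":[[0,0,0,0,0,0,12],[0,0,0,0,0,0,12],[0,0,0,0,0,0,12]]}'
```

```text
clock: 2.7
tcp_pos: [0.4337, -0.3378, 0.0975]
orientation: [3.137, -0.164, 0.002]
contact_force: [-0.6, 0.8, 6.3]
grip_width: 0.0176
gripper_force: 48.9
clock: 3.08
tcp_pos: [0.4337, -0.3378, 0.0975]
orientation: [3.137, -0.164, 0.002]
contact_force: [-0.4, 2.1, 6.6]
grip_width: 0.0173
gripper_force: 48.9
```

```bash
python3 -m creep '{"rows":[[0,0,-1,0,0,0,12],[0,0,-2,0,0,0,12],[0,-1,-3.2,0,0,0,12],[-0.2,-2.5,-3.2,0,0,0,12],[-0.37,-4,-3.2,0,0,0,12],[-0.37,-5.5,-3.2,0,0,0,12],[-0.37,-7,-3,0,0,0,12],[-0.37,-7.9,-2.6,0,0,0,12],[-0.37,-7.9,-2.4,0,0,0,12],[-0.37,-7.9,-2.4,0,0,0,12]]}'
python3 - <<'E'
from bench import r,optics
import cv2,numpy as np
from h import *
o=r.get_obs(); print(o["tcp_pos"],o["contact_force"])
f=optics.grab_frame("wrist"); np.savez("w2.npz",**{k:f[k] for k in("K","R","t","color")})
c=C(f); p=c.proj([.4507,-.091,.07]); g=c.proj(o["tcp_pos"]-[0,0,.063]); print(p,g,c.o)
x,y=np.clip(np.minimum(p,g).astype(int)-60,0,400); y=min(y,260); print(x,y)
cv2.imwrite("pics/w2.png",cv2.resize(f["color"][y:y+150,x:x+200],None,fx=4,fy=4,interpolation=cv2.INTER_CUBIC))
E
```

```text
clock: 4.32
tcp_pos: [0.4442, -0.1409, 0.1565]
orientation: [3.137, -0.165, -0.001]
contact_force: [0.7, -0.7, -0.9]
grip_width: 0.0176
gripper_force: 49.6
[ 0.44422287 -0.14090398  0.15651977] [ 0.70258894 -0.70193773 -0.90961044]
[214.6253483  217.15329139] [282.98340272 229.86179007] [ 0.51790527 -0.14829082  0.29137467]
154 157
```

View pics/w2.png

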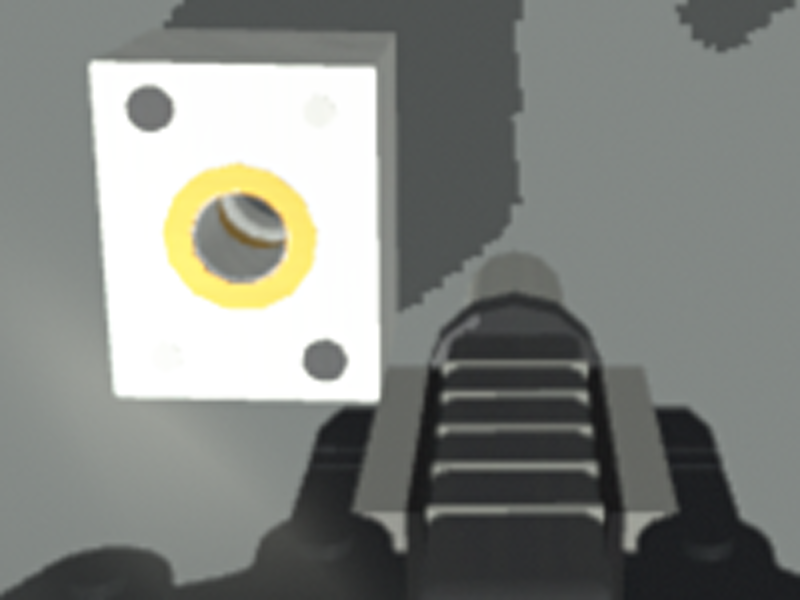

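The wrist image shows block A's bore mouth centred at crop (240,237) → image (214.0,216.2). The gauge pin's axis is at crop column 517 → 283.2, with the far edge of the pin tip at crop row 252 → 220.0.

Run:
```python
from bench import r
from h import *
from scipy.spatial.transform import Rotation as Ro
c=load("w2"); o=r.get_obs(); T=o["tcp_pos"]; R=Ro.from_rotvec(o["orientation"]).as_matrix(); print(R.round(3))
b=c.plane((214,216.25),.07); print("bore",b, "tool",(R.T@(b-T)))
L=[c.plane((154+x/4,157+y/4),.07) for x,y in [(92,62),(377,67),(379,401),(115,396)]]; rep("blk",L)
# far edge of the pin tip (tool +x side): predicted image row for lateral error dx
for dx in(-2,-1,0,1,2): print(dx,c.proj(T+R@[.008+dx/1e3,0,.0635]), c.proj(T+R@[dx/1e3,0,.0635]), c.proj(T+R@[.0125+dx/1e3,0,.0315]))
```

```text
[[ 0.994 -0.106 -0.   ]
 [-0.106 -0.994 -0.   ]
 [-0.     0.001 -1.   ]]
bore [ 0.45143984 -0.09065855  0.07      ] tool [ 0.00165194 -0.0511384   0.08676934]
blk ctr [ 0.4512 -0.0908] len [0.0503 0.0646 0.0505 0.0645] ang [-97.1 172.5  82.7  -7.6]
-2 [283.59485528 220.94240724] [283.57604891 232.27213215] [283.79738509 231.84365203]
-1 [283.59723485 219.50886258] [283.57837757 230.86924967] [283.80051952 230.16868418]
0 [283.59962089 218.07141458] [283.58071251 229.46258851] [283.80366404 228.48833059]
1 [283.60201343 216.63004729] [283.58305374 228.05213337] [283.80681868 226.80256523]
2 [283.60441251 215.18474466] [283.5854013 226.6378689] [283.8099835  225.11136193]
```

```bash
python3 -m creep '{"rows":[[0.04,-1,0,0,0,0,12],[0.11,-2.04,0.3,0,0,0,12],[0.11,-2.04,0.6,0,0,0,12],[0.11,-2.04,0.8,0,0,0,12],[0.11,-2.04,0.87,0,0,0,12],[0.11,-2.04,0.94,0,0,0,12],[0.11,-2.04,1.01,0,0,0,12],[0.11,-2.04,1.08,0,0,0,12],[0.11,-2.04,1.08,0,0,0,12],[0.11,-2.04,1.08,0,0,0,12]]}'
```

```text
clock: 5.62
tcp_pos: [0.4525, -0.0901, 0.1297]
orientation: [3.137, -0.165, -0.001]
contact_force: [-1.5, -2.4, 0.5]
grip_width: 0.0176
gripper_force: 49.8
```

```bash
python3 -m creep '{"rows":[[0,0,0.1,0,0,0,12],[0,0,0.2,0,0,0,12],[0,0,0.3,0,0,0,12],[0,0,0.4,0,0,0,12],[0,0,0.48,0,0,0,12],[0,0,0.54,0,0,0,12],[0,0,0.6,0,0,0,12],[0,0,0.64,0,0,0,12],[0,0,0.68,0,0,0,12],[0,0,0.68,0,0,0,12]]}'
```

```text
clock: 6.88
tcp_pos: [0.4527, -0.0898, 0.1126]
orientation: [3.137, -0.165, -0.0]
contact_force: [-1.0, -2.3, -2.1]
grip_width: 0.0172
gripper_force: 49.6
```

```bash
python3 -m creep '{"rows":[[0,0,0.04,0,0,0,12],[0,0,0.08,0,0,0,12],[0,0,0.12,0,0,0,12],[0,0,0.12,0,0,0,12]]}'
```

```text
clock: 7.38
tcp_pos: [0.4528, -0.0897, 0.1097]
orientation: [-3.137, 0.164, -0.0]
contact_force: [-1.1, -1.0, -1.0]
grip_width: 0.0175
gripper_force: 49.7
```

```bash
python3 -m creep '{"rows":[[0,0,0.1,0,0,0,12],[0,0,0.2,0,0,0,12],[0,0,0.2,0,0,0,12],[0,0,-0.6,0,0,0,12],[0,0,-1.6,0,0,0,12],[0.6,-1,-2.4,0,0,0,12],[1.8,-2.6,-2.4,0,0,0,12],[3,-4.4,-2.2,0,0,0,12],[3.73,-5.64,-1.87,0,0,0,12],[3.73,-5.64,-1.87,0,0,0,12]]}'
python3 - <<'E'
from bench import r,optics
import cv2,numpy as np
from h import *
from scipy.spatial.transform import Rotation as Ro
optics.grab_frame("wrist");optics.grab_frame("wrist")
o=r.get_obs(); T=o["tcp_pos"];R=Ro.from_rotvec(o["orientation"]).as_matrix();print(T,o["contact_force"])
f=optics.grab_frame("wrist"); np.savez("w3.npz",T=T,RT=R,**{k:f[k] for k in("K","R","t","color")})
c=C(f); p=c.proj([.566,.09,.07]); g=c.proj(T+R@[-.001,0,.0635]); print(p,g, c.proj(T+R@[-.001+.008,0,.0635]))
x,y=np.clip(np.minimum(p,g).astype(int)-60,0,400); y=min(y,260); print(x,y)
cv2.imwrite("pics/w3.png",cv2.resize(f["color"][y:y+150,x:x+200],None,fx=4,fy=4,interpolation=cv2.INTER_CUBIC))
E
```

```text
clock: 8.62
tcp_pos: [0.5616, 0.0455, 0.1557]
orientation: [-3.136, 0.155, -0.001]
contact_force: [-1.0, -0.1, -3.0]
grip_width: 0.0176
gripper_force: 49.5
[0.56010858 0.04129815 0.15622824] [-1.38703939 -0.86664549 -1.4110897 ]
[216.35934172 217.79129327] [283.0305515 231.0845393] [283.03210952 219.74124838]
156 157
```

View pics/w3.png

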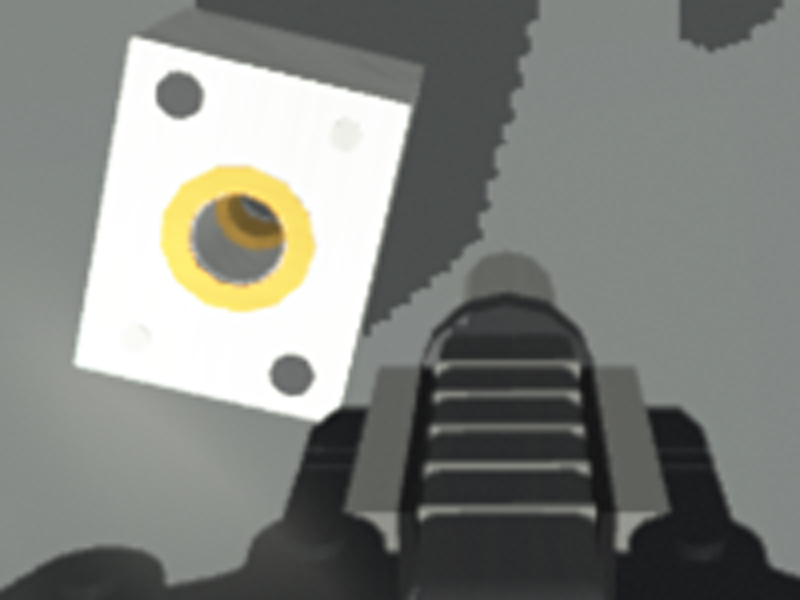

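Block B's bore mouth is at crop (238,239) → image (215.5,216.75), and a bronze step shows inside it. The gauge pin's axis is at column 283.2 and its far edge at row 220, unchanged in the grip.

Run:
```python
from bench import r
from h import *
d=np.load("w3.npz");c=C(d);T,R=d["T"],d["RT"]
b=c.plane((215.5,216.75),.07); q=R.T@(b-T); print(b,T,r.get_obs()["tcp_pos"],"tool mm",q*1e3,"units",(q[:2]-[-.001,0.0001])/.025)
rep("B",[c.plane((156+x/4,157+y/4),.07) for x,y in [(132,37),(412,104),(345,421),(75,365)]])
```

```text
[0.5668625  0.09049733 0.07      ] [0.56010858 0.04129815 0.15622824] [0.55987261 0.04033322 0.15645701] tool mm [  1.66623564 -49.62430231  86.23303217] units [ 0.10664943 -1.98897209]
B ctr [0.567 0.09 ] len [0.0503 0.0637 0.0521 0.0644] ang [-109.7  161.2   71.1  -20.4]
```

```bash
python3 -m creep '{"rows":[[0.06,-1,0,0,0,0,12],[0.12,-2.03,0.2,0,0,0,12],[0.12,-2.03,0.4,0,0,0,12],[0.12,-2.03,0.6,0,0,0,12],[0.12,-2.03,0.7,0,0,0,12],[0.12,-2.03,0.7,0,0,0,12],[0.12,-2.03,0.7,0,0,0,12]]}'
```

```text
clock: 9.65
tcp_pos: [0.5686, 0.0905, 0.1392]
orientation: [-3.137, 0.165, -0.0]
contact_force: [-0.2, -0.0, -1.4]
grip_width: 0.0172
gripper_force: 49.6
```

```bash
python3 -m creep '{"rows":[[-0.02,-0.03,0.1,0,0,0,12],[-0.02,-0.03,0.18,0,0,0,12],[-0.02,-0.03,0.26,0,0,0,12],[-0.02,-0.03,0.34,0,0,0,12],[-0.02,-0.03,0.42,0,0,0,12],[-0.02,-0.03,0.42,0,0,0,12]]}'
python3 -m creep '{"rows":[[0,0,0.1,0,0,0,12],[0,0,0.2,0,0,0,12],[0,0,0.3,0,0,0,12],[0,0,0.38,0,0,0,12],[0,0,0.44,0,0,0,12],[0,0,0.48,0,0,0,12],[0,0,0.48,0,0,0,12]]}'
```

```text
clock: 10.4
tcp_pos: [0.568, 0.0911, 0.1284]
orientation: [3.137, -0.165, -0.0]
contact_force: [-0.5, -2.1, 0.6]
grip_width: 0.0176
gripper_force: 49.8
clock: 11.28
tcp_pos: [0.5681, 0.0915, 0.1165]
orientation: [3.137, -0.165, -0.0]
contact_force: [-0.9, -4.3, 0.4]
grip_width: 0.0174
gripper_force: 49.9
```

```bash
python3 -m creep '{"rows":[[0,0.02,0.04,0,0,0,12],[0,0.02,0.08,0,0,0,12],[0,0.02,0.12,0,0,0,12],[0,0.02,0.14,0,0,0,12],[0,0.02,0.14,0,0,0,12],[0,0.02,0.14,0,0,0,12]]}'
```

```text
clock: 12.02
tcp_pos: [0.568, 0.091, 0.1134]
orientation: [-3.137, 0.165, 0.0]
contact_force: [-2.9, -4.7, 6.2]
grip_width: 0.0172
gripper_force: 50.8
```

```bash
python3 -m creep '{"rows":[[0,0,0,0,0,0,12],[0,0,0,0,0,0,12],[0,0,0.01,0,0,0,12],[0,0,0.01,0,0,0,12],[0,0,0.01,0,0,0,12],[0,0,0.01,0,0,0,12]]}'
```

```text
clock: 12.78
tcp_pos: [0.5681, 0.0911, 0.1134]
orientation: [-3.137, 0.165, 0.0]
contact_force: [-4.2, -3.8, 7.0]
grip_width: 0.0176
gripper_force: 50.9
```

```bash
python3 -m creep '{"rows":[[0,0,-0.5,0,0,0,12],[0,0,-1.2,0,0,0,12],[-0.5,1,-1.9,0,0,0,12],[-1.5,3,-1.9,0,0,0,12],[-2.5,5,-1.9,0,0,0,12],[-3.3,6.7,-1.9,0,0,0,12],[-3.82,7.69,-1.8,0,0,0,12],[-3.82,7.69,-1.3,0,0,0,12],[-3.82,7.69,-1.06,0,0,0,12],[-3.82,7.69,-1.06,0,0,0,12]]}'
python3 -m creep '{"rows":[[0,0,0,0,0,0,12],[0,0,0,0,0,0,12]]}'
```

```text
clock: 14.02
tcp_pos: [0.4536, -0.0888, 0.139]
orientation: [-3.137, 0.161, 0.001]
contact_force: [-1.0, -0.2, -0.6]
grip_width: 0.0173
gripper_force: 49.7
clock: 14.28
tcp_pos: [0.4534, -0.0896, 0.1395]
orientation: [-3.137, 0.163, -0.001]
contact_force: [-0.4, 0.0, -1.7]
grip_width: 0.0174
gripper_force: 49.7
```

```bash
python3 -m creep '{"rows":[[-0.03,0.02,0.08,0,0,0,12],[-0.03,0.02,0.16,0,0,0,12],[-0.03,0.02,0.24,0,0,0,12],[-0.03,0.02,0.32,0,0,0,12],[-0.03,0.02,0.4,0,0,0,12],[-0.03,0.02,0.4,0,0,0,12]]}'
python3 -m creep '{"rows":[[0,0,0.1,0,0,0,12],[0,0,0.2,0,0,0,12],[0,0,0.3,0,0,0,12],[0,0,0.4,0,0,0,12],[0,0,0.5,0,0,0,12],[0,0,0.6,0,0,0,12],[0,0,0.7,0,0,0,12],[0,0,0.8,0,0,0,12],[0,0,0.9,0,0,0,12],[0,0,0.9,0,0,0,12]]}'
```

```text
clock: 15.02
tcp_pos: [0.4522, -0.0902, 0.1291]
orientation: [-3.137, 0.164, 0.0]
contact_force: [1.2, 1.7, -2.0]
grip_width: 0.0171
gripper_force: 49.5
clock: 16.27
tcp_pos: [0.4521, -0.0907, 0.1066]
orientation: [3.137, -0.164, -0.0]
contact_force: [-0.1, 2.9, -1.0]
grip_width: 0.0174
gripper_force: 49.7
```

```bash
python3 -m creep '{"rows":[[0,-0.01,0.05,0,0,0,12],[0,-0.01,0.1,0,0,0,12],[0,-0.01,0.14,0,0,0,12],[0,-0.01,0.18,0,0,0,12],[0,-0.01,0.21,0,0,0,12],[0,-0.01,0.21,0,0,0,12]]}'
```

```text
clock: 17.02
tcp_pos: [0.4521, -0.0906, 0.1015]
orientation: [3.137, -0.165, -0.0]
contact_force: [0.0, 0.5, 0.6]
grip_width: 0.0172
gripper_force: 50.0
```

```bash
python3 -m creep '{"rows":[[0,0,0.02,0,0,0,12],[0,0,0.02,0,0,0,12],[0,0,0.02,0,0,0,12],[0,0,0.02,0,0,0,24],[0,0,0.02,0,0,0,40],[0,0,0.02,0,0,0,60],[0,0,0.02,0,0,0,60],[0,0,-1.5,0,0,0,60],[0,0,-3,0,0,0,60],[0,0,-3.6,0,0,0,60]]}'
python3 - <<'E'
from bench import r,optics
import cv2,numpy as np
from h import *
f={n:optics.grab_frame(n) for n in("wrist","scene","side")}
np.savez("w4.npz",**{k:f["wrist"][k] for k in("K","R","t","color")})
c=C(f["wrist"]); print(r.get_obs()["tcp_pos"],c.proj([.4515,-.0907,.102]))
s=f["side"]["color"]
a=cv2.resize(f["wrist"]["color"][130:330,180:380],(400,400),interpolation=3)
print(C(f["scene"]).proj([.4515,-.0907,.09]))
x,y=C(f["scene"]).proj([.4515,-.0907,.09]).astype(int)-40
b=cv2.resize(f["scene"]["color"][y:y+80,x:x+80],(400,400),interpolation=3)
cv2.imwrite("pics/w4.png",np.hstack([a,b]))
cv2.imwrite("side4.png",s)
np.savez("s4.npz",**{k:f["side"][k] for k in("K","R","t","color")})
E
```

```text
clock: 18.27
tcp_pos: [0.4532, -0.0903, 0.1934]
orientation: [-3.137, 0.164, -0.005]
contact_force: [0.5, 0.3, -0.5]
grip_width: 0.0603
gripper_force: 0.0
[ 0.45232054 -0.09002831  0.19151195] [283.82435041 219.12798025]
[240.82358295 224.60525448]
```

View pics/w4.png

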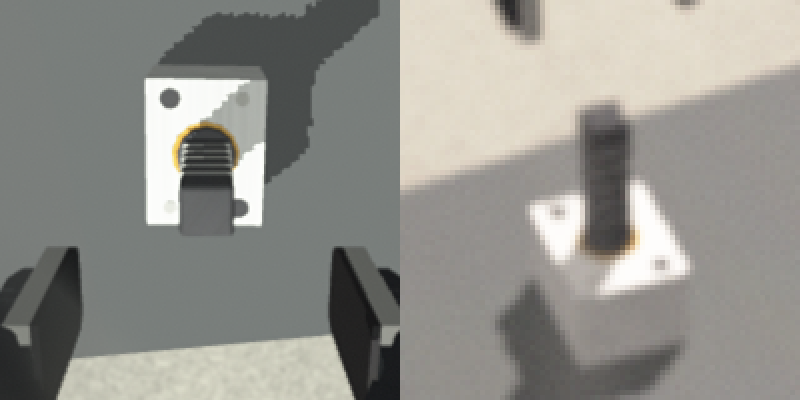

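The wrist view (left half) and scene view (right half) show the gauge upright in block A, its collar on the bushing: its top is at crop (207,210) left, its foot at (610,245) right. Next I'll fetch block B.

```bash
python3 -m creep '{"rows":[[0.7,-1.4,-0.3,0,0,0,85],[1.6,-3.2,-0.3,0,0,0.5,85],[2.5,-5,0,0,0,1,85],[3.3,-6.7,1,0,0,1.75,85],[3.79,-7.64,2,0,0,1.75,85],[3.79,-7.64,2,0,0,1.75,85],[3.79,-7.64,2,0,0,1.75,85],[3.79,-7.64,2,0,0,1.75,85]]}'
python3 - <<'E'
from bench import r,optics
from h import *
from scipy.spatial.transform import Rotation as Ro
import cv2
o=r.get_obs();R=Ro.from_rotvec(o["orientation"]).as_matrix();print(R[:2,:2].round(3),o["tcp_pos"],"yaw",np.degrees(np.arctan2(R[1,0],R[0,0])))
f=optics.grab_frame("wrist");c=C(f);np.savez("w5.npz",**{k:f[k] for k in("K","R","t","color")})
m=(f["color"].min(2)>200).astype(np.uint8); n,l,s,ce=cv2.connectedComponentsWithStats(m)
i=1+s[1:,4].argmax(); ct=cv2.findContours((l==i).astype(np.uint8),0,1)[0][0]; q=cv2.boxPoints(cv2.minAreaRect(ct)); print(s[i])
P=[c.plane(p,.07) for p in q]; rep("B",P); b=np.mean(P,0); print("tool mm",(R.T@(b-o["tcp_pos"]))*1e3)
E
```

```text
clock: 19.42
tcp_pos: [0.5663, 0.0884, 0.142]
orientation: [3.093, -0.549, 0.001]
contact_force: [0.4, -0.8, -0.4]
grip_width: 0.085
gripper_force: 0.0
[[ 0.939 -0.344]
 [-0.344 -0.939]] [0.56630229 0.08838196 0.14198521] yaw -20.119498653760196
[ 241  180   75   88 4836]
B ctr [0.5676 0.0921] len [0.0492 0.0639 0.0534 0.0639] ang [-110.1  161.5   69.9  -22.3]
tool mm [-0.1193622  -3.9242921  71.98500487]
```

```bash
python3 -m creep '{"rows":[[0,-0.1,0.8,0,0,0,85],[0,-0.1,1.8,0,0,0,85],[0,-0.1,2.8,0,0,0,85],[0,-0.1,3.4,0,0,0,85],[0,-0.1,3.7,0,0,0,85],[0,-0.1,3.75,0,0,0,85],[0,-0.1,3.75,0,0,0,65],[0,-0.1,3.75,0,0,0,45],[0,-0.1,3.75,0,0,0,45],[0,-0.1,3.75,0,0,0,45]]}' 60
python3 -m creep '{"rows":[[0,0,0,0,0,0,45],[0,0,0,0,0,0,45],[0,0,-0.4,0,0,0,45],[0,0,-1,0,0,0,45],[0,0,-1,0,0,0,45]]}'
```

```text
clock: 20.72
tcp_pos: [0.5678, 0.092, 0.0487]
orientation: [-3.094, 0.546, -0.002]
contact_force: [-1.4, -0.4, 5.7]
grip_width: 0.049
gripper_force: 63.7
clock: 21.35
tcp_pos: [0.5683, 0.0925, 0.0744]
orientation: [-3.093, 0.545, -0.004]
contact_force: [1.1, 0.4, -3.3]
grip_width: 0.049
gripper_force: 63.0
```

```bash
python3 -m creep '{"rows":[[0,0,-1,0,0,0,45],[-0.6,-0.4,-2.2,0,0,0,45],[-2,-1.5,-2.4,0,0,0,45],[-3.5,-2.7,-2.4,0,0,0,45],[-5,-3.8,-2.4,0,0,0,45],[-6.5,-5,-2.4,0,0,0,45],[-7.6,-5.8,-2.2,0,0,0,45],[-8.05,-6.15,-1.6,0,0,0,45],[-8.05,-6.15,-1.2,0,0,0,45],[-8.05,-6.15,-1.2,0,0,0,45]]}'
python3 - <<'E'
from bench import r,optics
import cv2
from h import *
optics.grab_frame("scene")
f=optics.grab_frame("side"); print(r.get_obs()["tcp_pos"]); c=C(f)
p=c.proj([.432,.306,.05]).astype(int); print(p)
x,y=p-60; x=max(x,0);y=min(max(y,0),300)
print(x,y); cv2.imwrite("pics/s6.png",cv2.resize(f["color"][y:y+120,x:x+120],None,fx=5,fy=5,interpolation=3))
np.savez("s6.npz",**{k:f[k] for k in("K","R","t","color")})
E
```

```text
clock: 22.6
tcp_pos: [0.4311, 0.3033, 0.1016]
orientation: [3.091, -0.549, -0.001]
contact_force: [-0.3, 0.1, -3.2]
grip_width: 0.0487
gripper_force: 63.3
[0.43184859 0.30382713 0.10268843]
[261 325]
201 265
```

View pics/s6.png

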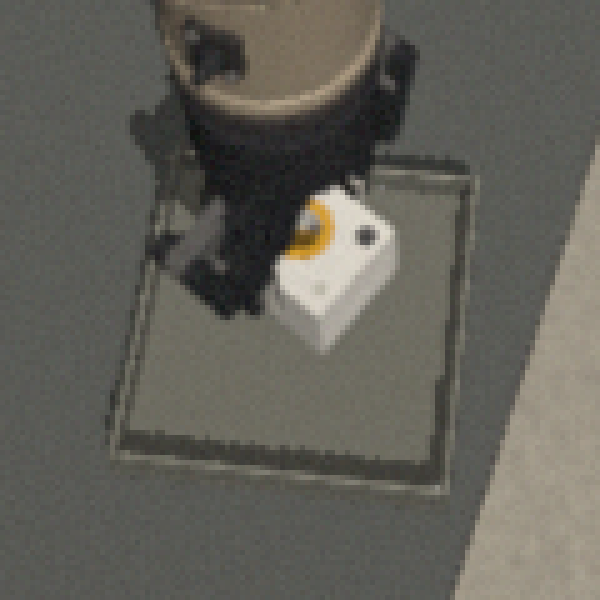

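The block hangs over the tray: crop corners run from (165,155) to (445,490), and the block sits at about (335,265), raised above the floor. I'll lower it now.

```bash
python3 -m creep '{"rows":[[0,0,0.5,0,0,0,45],[0,0,1,0,0,0,45],[0,0,1.5,0,0,0,45],[0,0,1.75,0,0,0,45],[0,0,1.85,0,0,0,45],[0,0,1.92,0,0,0,45],[0,0,1.97,0,0,0,45],[0,0,1.97,0,0,0,45]]}'
```

```text
clock: 23.7
tcp_pos: [0.4308, 0.3056, 0.0537]
orientation: [-3.094, 0.545, -0.0]
contact_force: [0.1, -0.5, -2.9]
grip_width: 0.0489
gripper_force: 63.4
```

```bash
python3 -m creep '{"rows":[[0,0,0.03,0,0,0,45],[0,0,0.06,0,0,0,45],[0,0,0.06,0,0,0,45],[0,0,0.06,0,0,0,54],[0,0,0.06,0,0,0,66],[0,0,0.06,0,0,0,66],[0,0,-0.5,0,0,0,66],[0,0,-2,0,0,0,66],[0,0,-4,0,0,0,66],[0,0,-5,0,0,0,66]]}'
python3 - <<'E'
from bench import r,optics
import cv2
from h import *
for i in range(4): optics.grab_frame("scene")
g=optics.grab_frame("scene")["color"]; f=optics.grab_frame("side")["color"]; w=optics.grab_frame("wrist")["color"]; print(r.get_obs()["tcp_pos"],r.get_obs()["contact_force"])
cv2.imwrite("pics/end.png",np.vstack([np.hstack([cv2.resize(g[150:350,60:460],(400,200)),cv2.resize(f[120:400,180:380],(143*2,200))]),np.hstack([cv2.resize(w,(400,300)),cv2.resize(g[180:280,200:300],(286,300))])]))
E
```

```text
clock: 24.95
tcp_pos: [0.4319, 0.3061, 0.1821]
orientation: [-3.09, 0.546, -0.004]
contact_force: [0.1, 0.4, -1.0]
grip_width: 0.0658
gripper_force: 0.0
[0.43007576 0.30499271 0.17754806] [ 0.42655716 -0.22633094  0.74731121]
```

View pics/end.png

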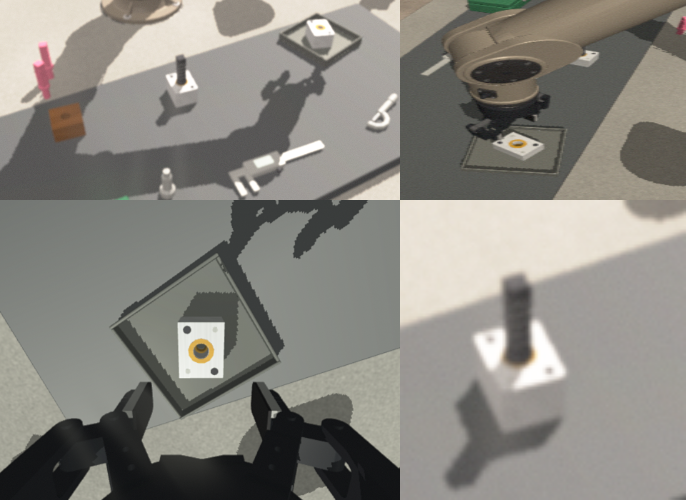

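The picture shows block B flat in the middle of the tray (wrist panel, about (201,350)). The gauge stands seated in block A (bottom-right panel, (517,330)), the instruments look undisturbed and the gripper is clear.

```bash
python3 -c "
from bench import r
print(r.hand_in())"
```

```text
the job is handed in; nothing more can be done
None
```

The job is handed in: the gauge stopped 20 mm down in block B (the one nearer the tray) under about 7–8 N, stands collar-home in the good block A, block B lies flat and released in the tray, and no other instrument was moved; the hand-in gave no verdict.

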